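# Set up a strap clamp on the tooling plate

## Task

Set up the strap clamp on the steel tooling plate, ready for its nut: lay the drilled aluminium block flat on the plate, up against the three brass pins, and stand the one packing block that is exactly as tall as it on the opposite side of the stud, in line with it. Then lay the slotted strap level across the two, stud through the slot, along the middle line of the plate, and put the thick brass washer over the stud so that it lies flat on the strap. Leave the other two packing blocks where they are.

Things in the scene. Friction and masses are not known exactly. Their poses are not given: they have to be found in the camera images.
- plate: Fixed bright steel plate, 214 x 116 x 20 mm, on the right-hand worktop. Origin under the stud's axis at table level, x along its long middle line (-118 to +96 mm), z up. Three brass pins, 8 mm thick, 10 mm high: end pin at (-101, 0), side pins at (-86, 26.5), (-38, 26.5) mm. The aluminium block touching all three, 70 mm side along x, is centred at (-62, 0) mm.
- stud_tip (a point): Tip of the 12 mm stud that stands upright on the plate, 96 mm above the table, 76 mm above the plate; the last 13 mm taper to 4.4 mm. The jam nut at its foot is 21 mm across, 7.5 mm high. Packing block: centred about 52 mm from the stud, on the plate's +x side. Strap: centred about 4 mm from the stud, also to +x, its length along the plate's x.
- work: Loose milled aluminium block with holes in its top, the workpiece: 45 mm (its x) by 70 mm (its y) by 32 mm high, about 0.28 kg. Origin at the centre of its underside, z up. Lies on the blue worktop.
- packing_low: Loose dark square steel packing block with a hole in its top, 40 x 40 mm and 20 mm high: the lowest of three, too low. Origin at the centre of its underside.
- packing_mid: Loose dark square steel packing block with a hole in its top, 40 x 40 mm and 32 mm high, about 0.34 kg: the middle one of three, as tall as the aluminium block. Origin at the centre of its underside, z up.
- packing_tall: Loose dark square steel packing block with a hole in its top, 40 x 40 mm and 46 mm high: the tallest of three, too tall. Origin at the centre of its underside.
- strap: Loose grey clamp strap with rounded ends, 142 mm long (its x), 38 mm wide (its y), 14 mm thick, about 0.38 kg, the same either way round. A slot 18 mm wide and 50 mm long along x runs right through its middle. Origin at the centre of its underside, z up. Lies on the blue worktop, left of the other parts.
- washer: Loose thick brass washer, 40 mm outside, bore 18 mm, 15 mm thick, about 0.1 kg. Origin at the centre of its underside, on its axis, z up.

How it is judged:
By the outcome, as a careful person would: the job done as asked, in the order asked, and still so for the second after the job is handed in, with the robot touching nothing.
It also fails if it takes over 120 s, if anything falls off the work surface, if the arm or the gripper's body presses on something with over 40 N, if the wrist force passes 120 N, or if a joint passes its speed limit or range.

## Robot

A 7-joint arm with a two-finger parallel gripper is mounted at the origin on a cart in front of the work surface, level with it; the furniture and walls round the work are solid. World frame = base frame: x ahead of the robot, y to its left, z up, the work surface at z = 0. Lengths are in mm, angles in rad, forces in N, time in s.
With the tool pointing down it reaches from about 425 to 950 mm from the base axis. Payload 4.7 kg.
Tool frame: the origin (TCP) lies on the centre line of the jaws, within the pads' length; the fingertips stand 11 mm ahead of it and the grasp point (between the pads) lies 8 mm behind it; z points along the fingers, y is the line along which they close (so a half turn about z gives the same grasp; the last joint's range is limited). The gripper opens to 87 mm and grips with 3 to 60 N. Pads are 19 mm wide; open, the fingers measure 117 mm over their backs; the gripper's body (75 mm by 190 mm) begins 51 mm behind the grasp point.
Start: joints at [-1.132, 0.469, -0.049, 1.532, 0.024, 1.141, -0.082], TCP at [304.338, 602.517, 233.573] pointing down, gripper open.
Joint ranges: [-2.59, 2.59], [-0.33, 1.99], [-1.39, 1.29], [0.1, 2.45], [-1.04, 4.18], [0.21, 1.99], [-2.66, 2.66]. Speed limits (rad/s): [2.57, 2.57, 3.14, 3.14, 3.14, 3.14, 3.14].

## Interface

Orientations are given as a unit quaternion [w, x, y, z].
In Python, from workcell import ctrl gives the robot as it stands.
- The arm moves only by the tool carry_out, never from a script. Its argument "series" is a list that holds one entry, the list of rows, each a list of 5 numbers: the shift along the tool's x, y, z scaled (see below), then the turn about the tool's z scaled (see below), then the opening, from 0 (shut) to 1 (fully open). A call has exactly 8 rows; each row shifts and turns the commanded pose from where the row before left it, along the tool's axes as they then stand; what a row does not reach is not made up. The controller multiplies each number of a shift by 25 mm and each number of a turn by 6 degrees. A row lasts 1/12 s, in which the tool goes at most 41.7 mm and 7.16 degrees, less where a joint would pass 70% of its speed; a pose out of reach is approached as far as the arm can. A call with a number of a shift or a turn outside -1 to 1 is refused whole. A call with a gripper value outside its range is refused whole. The fingers move at their own pace and stop on an object; the grip force is fixed at half the most. Time passes only in rows, so rows that do not move let the fingers close, or fill a call up. It gives the time, the measured TCP pose, the force, the opening and the grip force at its end, in the units of the state.
- ctrl.read_state(): the state, without advancing time (a new reading comes with each control period).
- ctrl.get_image(name): name is "scene" or "top" or "wrist"; returns (picture, depth): 480x640x3 uint8, red, green, blue; 480x640 float32, mm along the optical axis (not along the pixel's ray), 0 where there is no reading.
- ctrl.camera_info(name): a dict with "fx", "fy", "cx", "cy" (pixels), "k1" (the pictures are not rectified: a ray, as slopes to the right and down, at radius r is drawn at 1 + k1 r^2 times it, then the intrinsics apply), "camera_from_world" (4x4, takes a point from world to camera coordinates). Camera axes: x right, y up, looking along -z (the intrinsics and any distortion apply to the point x, -y, -z); pixel columns grow to the right and rows downward; lengths in mm; the calibration is good to about 2 mm. A picture is of the moment at which its call begins: read the wrist's pose just before it. camera_info takes no time and is no camera call; for the wrist camera it gives the pose at the moment of the call.
- ctrl.sign_off(): hands the job in; it is judged then, once.
The state is a dict: "clock": time; "qpos": joint angles; "joint_vel": joint speeds; "effort": joint torques, N m; "tool_pos": TCP position; "ee_rot": TCP orientation; "ft_force": force on the tool from outside, world axes, zero at the start; "moment": the same for the moment, N m; "grip_width": finger opening in mm; "gripper_force": force on a finger pad.
Only numpy, scipy, OpenCV 4.12 (cv2) and the standard library are available. Lean on these libraries where they do the work, as an engineer would, in place of code of your own. Each camera call takes 0.05 s, during which the arm holds its last target. There are 200 camera calls.

## Working session

There is one attempt and no reset: what is moved stays moved. The work goes in short steps, Python scripts to look and compute and a tool call to move; the robot and the scene stay as the last step left them, time stands still between calls to the robot, and variables do not carry over. Pictures are saved under pics/ and viewed, at most 14 in all, crops included, and the job is handed in when it is done.

Besides the shell and the picture viewer there is one more tool, called after "Call:" by a JSON object that holds its "method" and its "body", one argument or row to a line. carry_out: Moves the arm, as the interface text tells. Shifts and turns lie within -1 to 1; 1 stands for 25 mm of shift or 6 degrees of turn. Its arguments: {"type":"object","properties":{"series":{"type":"array","items":{"type":"array","items":{"type":"array","items":{"type":"number","minimum":-1,"maximum":1}}}}},"required":["series"]}

```bash
ls; mkdir -p pics
python3 - <<'E'
from workcell import ctrl
import cv2,numpy as np
s=ctrl.read_state();print(s)
for n in("top","scene"):
    p,d=ctrl.get_image(n);cv2.imwrite(f"pics/{n}0.png",p[:,:,::-1]);np.save(f"pics/{n}0.npy",d)
    print(n,ctrl.camera_info(n))
print(ctrl.camera_info("wrist"))
E
```

```text
pics
{'clock': 0.0, 'qpos': array([-1.13189   ,  0.46940916, -0.04857654,  1.53371297,  0.02410684,
        1.14097227, -0.08233717]), 'joint_vel': array([-1.42446499e-05,  1.17771889e-04, -7.19889769e-04,  7.86983473e-04,
       -8.21176036e-04,  1.07410183e-03,  1.22677117e-04]), 'effort': array([-2.60293240e-05, -5.07983100e+01, -8.11083382e-02, -2.36156827e+01,
       -6.13685022e-02,  3.80728429e-02,  1.92239536e-04]), 'tool_pos': array([304.11694631, 601.95773753, 232.51304409]), 'ee_rot': array([-1.80514426e-04,  2.31785145e-01,  9.72766534e-01, -9.40811150e-04]), 'ft_force': array([-0.31660818,  1.00128836, -0.11373948]), 'moment': array([ 0.00608312, -0.00389495,  0.03615782]), 'gripper_force': 0.0, 'grip_width': 87.06019462198735}
top {'fx': 450.6378129046308, 'fy': 450.6378129046308, 'cx': 324.03393736616135, 'cy': 237.66977069631136, 'k1': -0.09327681102970536, 'camera_from_world': array([[ 9.35969953e-03, -9.99834726e-01,  1.55857868e-02,
         4.94337336e+00],
       [ 9.93893949e-01,  1.10155068e-02,  1.09788327e-01,
        -4.89139721e+02],
       [-1.09941867e-01
[... 440 characters left out ...]
754e-01,
        -2.42669479e+02],
       [-7.83569905e-01, -4.81530884e-01,  3.92614585e-01,
        -7.04072937e+02],
       [ 0.00000000e+00,  0.00000000e+00,  0.00000000e+00,
         1.00000000e+00]])}
{'fx': 336.23472928934694, 'fy': 336.23472928934694, 'cx': 322.7485994782468, 'cy': 240.5482686055779, 'k1': -0.06328246376506849, 'camera_from_world': array([[ 4.52665544e-01,  8.91679423e-01, -1.30881987e-03,
        -6.73736357e+02],
       [-8.57552741e-01,  4.34937828e-01, -2.74649563e-01,
         3.08605898e+01],
       [-2.44330109e-01,  1.25446776e-01,  9.61543501e-01,
        -3.91656951e+02],
       [ 0.00000000e+00,  0.00000000e+00,  0.00000000e+00,
         1.00000000e+00]])}
```

View pics/top0.png

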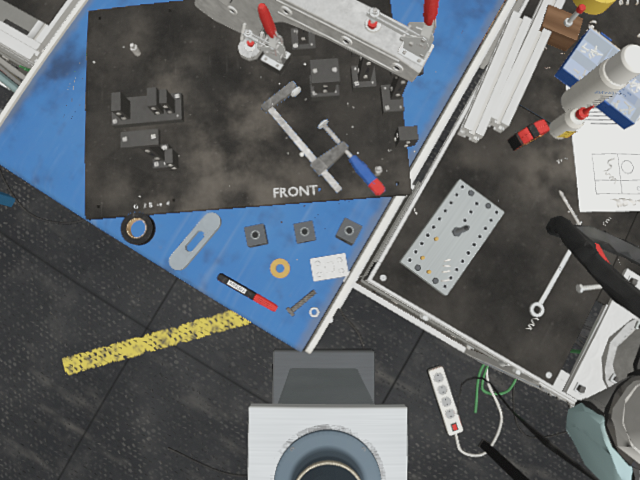

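View pics/scene0.png

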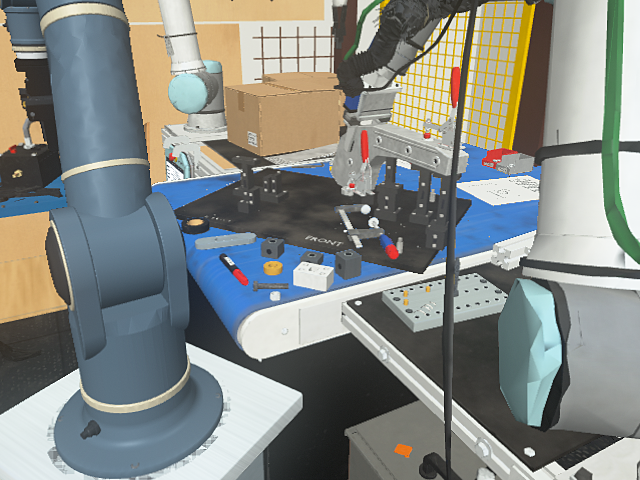

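```bash
cat > h.py <<'E'
import numpy as np,cv2
from workcell import ctrl
def ray(ci,uv):
    K=np.array([[ci['fx'],0,ci['cx']],[0,ci['fy'],ci['cy']],[0,0,1]]);k=np.array([ci['k1'],0,0,0])
    # model: drawn = slope*(1+k1 r^2) : OpenCV radial model
    q=cv2.undistortPoints(np.asarray(uv,float).reshape(-1,1,2),K,k).reshape(-1,2)
    d=np.c_[q[:,0],-q[:,1],-np.ones(len(q))]
    T=ci['camera_from_world'];R=T[:3,:3];c=-R.T@T[:3,3]
    return c,d@R
def onz(ci,uv,z):
    c,d=ray(ci,uv);return c+d*((z-c[2])/d[:,2])[:,None]
def bydepth(ci,uv,dep):
    c,d=ray(ci,uv);return c+d*np.asarray(dep)[:,None]
def proj(ci,P):
    T=ci['camera_from_world'];P=np.atleast_2d(P)@T[:3,:3].T+T[:3,3]
    x=P[:,0]/-P[:,2];y=-P[:,1]/-P[:,2];f=1+ci['k1']*(x*x+y*y)
    return np.c_[ci['fx']*x*f+ci['cx'],ci['fy']*y*f+ci['cy']]
def yaw(q):
    w,x,y,z=q;return np.degrees(np.arctan2(2*(x*y+w*z),1-2*(y*y+z*z)))
def snap(n,name):
    ci=ctrl.camera_info(n);p,d=ctrl.get_image(n);cv2.imwrite(f"pics/{name}.png",p[:,:,::-1]);np.save(f"pics/{name}.npy",d);return ci,p,d
def go(P,Y=None,frm=None):
    """print tool-axis shift (in units) and turn from current (or given) pose to world target"""
    s=ctrl.read_state();p=s['tool_pos'];a=yaw(s['ee_rot'])
    if frm is not None:p,a=frm
    if Y is not None:
        t=(a-Y+90)%180-90;print('turn units',round(t/6,2));a=a-t
    r=np.radians(a);d=np.array(P,float)-p
    print('from',np.round(p,1),'yaw',round(a,1),'shift units x,y,z',np.round([(d[0]*np.cos(r)+d[1]*np.sin(r))/25,(d[0]*np.sin(r)-d[1]*np.cos(r))/25,-d[2]/25],2))
E
python3 - <<'E'
from h import *
ci=ctrl.camera_info('top');p=cv2.imread('pics/top0.png');d=np.load('pics/top0.npy')
v,u=np.mgrid[0:480,0:640]
P=bydepth(ci,np.c_[u.ravel(),v.ravel()],d.ravel()).reshape(480,640,3)
for nm,q in dict(table=(150,190),plate=(450,262),pl2=(480,205),pk1=(250,230),pk1h=(256,236),pk2=(300,226),pk3=(344,224),work=(330,268),washer=(274,263),strap=(180,262),stud=(461,231),bench=(440,315)).items():
    print(nm,np.round(P[q[1],q[0]],1))
c=p[175:335,115:535]
cv2.imwrite('pics/c1.png',np.vstack([cv2.resize(p[200:300,160:370],None,fx=3.8,fy=3.0,interpolation=cv2.INTER_CUBIC)[:300,:800],cv2.resize(p[175:300,390:520],None,fx=2.4,fy=2.4,interpolation=cv2.INTER_CUBIC).__class__((300,800,3),np.uint8)*0]) if 0 else cv2.resize(p[170:305,390:520],None,fx=4.4,fy=4.4,interpolation=cv2.INTER_CUBIC))
E
```

```text
table [585.6 370.5  14.6]
plate [ 443.1 -245.6   20. ]
pl2 [ 561.5 -312.    18.4]
pk1 [502.2 157.3  32.5]
pk1h [489.9 144.6  35.8]
pk2 [512.7  58.5  21.9]
pk3 [514.1 -28.6  48.1]
work [428.8  -2.5  24.1]
washer [438.  109.8  15.8]
strap [437.7 300.6  14.4]
stud [ 500.9 -255.5   64.2]
bench [ 335.7 -228.7    1.1]
```

View pics/c1.png

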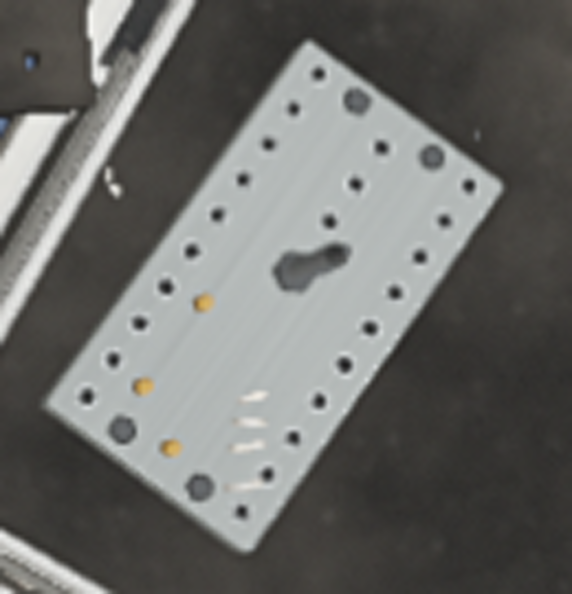

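```bash
cat >> h.py <<'E'
def cloud(ci,d):
    v,u=np.mgrid[0:480,0:640]
    return bydepth(ci,np.c_[u.ravel(),v.ravel()],d.ravel()).reshape(480,640,3)
def topface(ci,d,c,h,rad,tol=5):
    """pixels near world xy c whose depth height is h±tol -> largest blob -> rays on plane h -> minAreaRect"""
    P=cloud(ci,d);m=(abs(P[...,2]-h)<tol)&(np.hypot(P[...,0]-c[0],P[...,1]-c[1])<rad)&(d>0)
    m=cv2.morphologyEx(m.astype(np.uint8),cv2.MORPH_OPEN,np.ones((3,3),np.uint8))
    cs,_=cv2.findContours(m,cv2.RETR_EXTERNAL,cv2.CHAIN_APPROX_NONE);k=max(cs,key=cv2.contourArea)
    W=onz(ci,k.reshape(-1,2),h)[:,:2].astype(np.float32)
    return cv2.minAreaRect(W)
E
python3 - <<'E'
from h import *
ci=ctrl.camera_info('top');d=np.load('pics/top0.npy')
pl=lambda a:(np.array(a,float)+.5)/4.4-.5+[390,170]
corn=onz(ci,pl([(308,40),(503,187),(247,551),(46,404)]),20)[:,:2];pins=onz(ci,pl([(171,448),(143,386),(204,302)]),30)[:,:2]
M=np.array([(96,58),(96,-58),(-118,-58),(-118,58),(-101,0),(-86,26.5),(-38,26.5)],float);W=np.r_[corn,pins]
a=M-M.mean(0);b=W-W.mean(0);th=np.arctan2((a[:,0]*b[:,1]-a[:,1]*b[:,0]).sum(),(a*b).sum())
R=np.array([[np.cos(th),-np.sin(th)],[np.sin(th),np.cos(th)]]);t=W.mean(0)-R@M.mean(0)
print('plate',t,np.degrees(th),'res',np.round(W-(M@R.T+t),1).tolist())
for n,c,h,r in[('mid',(495,150),32,45),('low',(510,55),20,40),('tall',(514,-20),46,40),('work',(430,-5),32,60),('washer',(430,95),15,35),('strap',(470,260),14,90)]:
    for tol in(3,6):print(n,np.round(np.hstack(topface(ci,d,c,h,r,tol)),1))
E
```

```text
plate [ 504.74800665 -259.0665502 ] -36.44337591896276 res [[-0.5, -0.6], [-0.3, 0.7], [1.6, -0.1], [-0.8, -1.2], [-0.1, 0.4], [0.1, 0.5], [0.1, 0.3]]
mid [493.7 145.9  39.5  38.1  10.8]
mid [493.3 146.5  40.1  40.4  12. ]
low [502.6  49.7  39.   39.7   7.7]
low [502.4  49.   40.5  39.8  11.2]
tall [502.7 -37.6  36.8  39.8  63.7]
tall [502.5 -38.   37.7  39.8  63.8]
work [421.5   6.5  33.4  53.2   0.6]
work [431.3  -1.   45.   69.7   9.7]
washer [429.2  97.6  38.2  36.2   1. ]
washer [429.2  97.6  38.2  36.2   1. ]
strap [510.3 250.6  38.4  66.7  52.9]
strap [480.9 272.7  40.4 141.6  51.7]
```

Call:
{"method": "carry_out", "body": {
  "series": [
    [[-1,-0.8,0,0,1],[-1,-0.8,0,0,1],[-1,-0.8,0,0,1],[-1,-0.8,0,0,1],[-1,-0.8,0,0,1],[-1,-0.8,0,0,1],[-1,-0.8,0,0,1],[-1,-0.8,0,0,1]]
  ]
}}

```text
clock: 0.77
tool_pos: [410.9, 367.8, 233.2]
ee_rot: [-0.0, 0.232, 0.973, -0.0]
ft_force: [1.1, -0.3, -0.4]
grip_width: 86.9
gripper_force: 0.0
```

Call:
{"method": "carry_out", "body": {
  "series": [
    [[-0.9,-1,0,0,0.7],[-0.9,-1,0,0,0.7],[-0.9,-1,0,0,0.7],[-0.9,-1,0,0,0.7],[-0.9,-1,0,0,0.7],[-0.9,-1,0,0,0.7],[-0.9,-1,0,0,0.7],[-0.9,-1,0,0,0.7]]
  ]
}}

```text
clock: 1.43
tool_pos: [481.0, 108.1, 233.4]
ee_rot: [-0.0, 0.232, 0.973, -0.0]
ft_force: [0.6, 0.1, -0.2]
grip_width: 61.3
gripper_force: 0.0
```

Call:
{"method": "carry_out", "body": {
  "series": [
    [[0,0,0,1,0.7],[0,0,0,1,0.7],[0,0,0,1,0.7],[0,0,0,1,0.7],[0,0,0,1,0.7],[0,0,0,1,0.7],[0,0,0,1,0.7],[0,0,0,1,0.7]]
  ]
}}

```text
clock: 2.1
tool_pos: [480.8, 109.8, 233.2]
ee_rot: [-0.0, 0.609, 0.793, -0.0]
ft_force: [0.5, -0.7, 0.5]
grip_width: 61.2
gripper_force: 0.0
```

Run:
```python
from h import *
go((431,-1,60),99.7)
ci,p,d=snap('wrist','w1')
c=cv2.minAreaRect
for h,t in((32,3),(32,6)):print(np.round(np.hstack(topface(ci,d,(431,-1),h,60,t)),1))
```

```text
turn units 0.87
from [480.8 109.8 233.2] yaw 99.7 shift units x,y,z [-4.03 -2.71  6.93]
[426.8   9.9  44.1  55.   10. ]
[426.8  10.6  44.6  56.3   9.8]
```

View pics/w1.png

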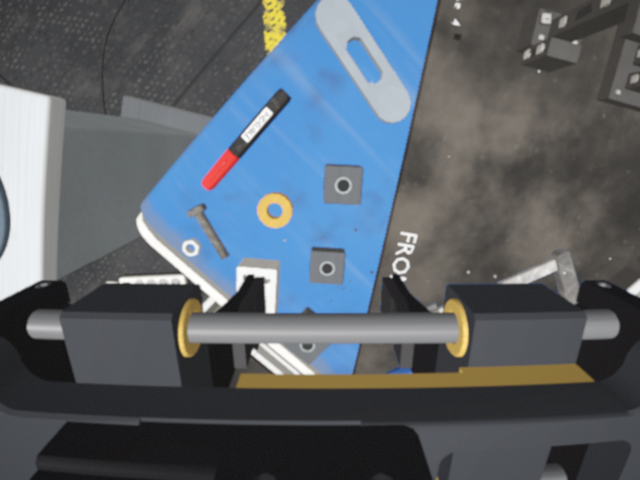

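Run:
```python
from h import *
ci=ctrl.camera_info('wrist');d=np.load('pics/w1.npy')
for n,c,h,r in[('mid',(495,148),32,40),('low',(502,50),20,36),('washer',(429,98),15,30),('strap',(481,273),14,90)]:
    for tol in(5,7):print(n,np.round(np.hstack(topface(ci,d,c,h,r,tol)),1))
```

```text
mid [490.4 149.4  39.9  40.2  11.9]
mid [490.4 149.4  39.9  40.2  12. ]
low [498.8  52.5  39.8  40.9  11.1]
low [498.7  52.8  40.3  41.4  10.9]
washer [425.3 101.1  38.4  38.6  14.5]
washer [425.4 101.1  38.4  38.6  14.5]
strap [479.5 274.5  39.  141.   51. ]
strap [479.3 274.3  39.4 141.   51.1]
```

Call:
{"method": "carry_out", "body": {
  "series": [
    [[-0.5,-0.34,0.5,0.87,0.7],[-0.5,-0.34,0.5,0,0.7],[-0.5,-0.34,0.6,0,0.7],[-0.5,-0.34,0.6,0,0.7],[-0.5,-0.34,0.6,0,0.7],[-0.5,-0.34,0.6,0,0.7],[-0.5,-0.34,0.6,0,0.7],[-0.5,-0.34,0.6,0,0.7]]
  ]
}}

```text
clock: 2.82
tool_pos: [432.3, -1.5, 117.8]
ee_rot: [-0.0, 0.642, 0.767, 0.0]
ft_force: [1.1, -0.5, -1.1]
grip_width: 61.5
gripper_force: 0.0
```

Run:
```python
from h import *
go((431,-1,22),99.7)
ci,p,d=snap('top','t1')
for tol in(5,7):print(np.round(np.hstack(topface(ci,d,(431,-1),32,60,tol)),1))
```

```text
turn units 0.07
from [432.3  -1.5 117.8] yaw 99.7 shift units x,y,z [ 0.03 -0.05  3.83]Traceback (most recent call last):
  File "<stdin>", line 4, in <module>
  File "h.py", line 37, in topface
    cs,_=cv2.findContours(m,cv2.RETR_EXTERNAL,cv2.CHAIN_APPROX_NONE);k=max(cs,key=cv2.contourArea)
                                                                       ~~~^^^^^^^^^^^^^^^^^^^^^^^^
ValueError: max() iterable argument is empty
```

Call:
{"method": "carry_out", "body": {
  "series": [
    [[0,0,0.9,0,0.7],[0,0,0.9,0,0.7],[0,0,0.8,0,0.7],[0,0,0.6,0,0.7],[0,0,0.4,0,0.7],[0,0,0.22,0,0.7],[0,0,0,0,0.7],[0,0,0,0,0.3]]
  ]
}}

```text
clock: 3.53
tool_pos: [433.1, -0.8, 23.2]
ee_rot: [-0.0, 0.643, 0.766, 0.0]
ft_force: [-0.4, 0.4, 0.1]
grip_width: 58.5
gripper_force: 0.0
```

Call:
{"method": "carry_out", "body": {
  "series": [
    [[0,0,0,0,0.3],[0,0,0,0,0.3],[0,0,0,0,0.3],[0,0,0,0,0.3],[0,0,0,0,0.3],[0,0,0,0,0.3],[0,0,0,0,0.3],[0,0,0,0,0.3]]
  ]
}}

```text
clock: 4.2
tool_pos: [432.0, -0.9, 23.5]
ee_rot: [-0.001, 0.643, 0.766, -0.0]
ft_force: [-3.1, 0.0, 7.0]
grip_width: 44.7
gripper_force: 30.0
```

Call:
{"method": "carry_out", "body": {
  "series": [
    [[0,0,-0.5,0,0.3],[0,0,-1,0,0.3],[0,0,-1,-0.9,0.3],[0,0,-1,-1,0.3],[0,0,-1,-1,0.3],[0,0,-1,-1,0.3],[0,0,-1,-1,0.3],[0,0,-0.5,-1,0.3]]
  ]
}}

```text
clock: 4.87
tool_pos: [434.0, -0.8, 200.8]
ee_rot: [0.002, 0.377, 0.926, 0.001]
ft_force: [0.3, 0.8, -3.2]
grip_width: 44.7
gripper_force: 30.0
```

Call:
{"method": "carry_out", "body": {
  "series": [
    [[-0.5,-0.3,0,-1,0.3],[-1,-0.6,0,-0.4,0.3],[-1,-0.6,0,0,0.3],[-1,-0.6,0,0,0.3],[-1,-0.6,0,0,0.3],[-1,-0.6,0,0,0.3],[-1,-0.6,0,0,0.3],[-1,-0.6,0,0,0.3]]
  ]
}}

```text
clock: 5.53
tool_pos: [514.5, -204.7, 197.6]
ee_rot: [-0.0, 0.311, 0.95, 0.0]
ft_force: [-0.7, -0.2, -3.5]
grip_width: 44.9
gripper_force: 30.0
```

Call:
{"method": "carry_out", "body": {
  "series": [
    [[-1,-0.6,0,0,0.3],[-1,-0.6,0,0,0.3],[-1,-0.6,0,0,0.3],[-0.6,-0.3,0,0,0.3],[0,0,0,0,0.3],[0,0,0,0,0.3],[0,0,0,0,0.3],[0,0,0,0,0.3]]
  ]
}}

```text
clock: 6.2
tool_pos: [555.8, -297.5, 197.6]
ee_rot: [-0.001, 0.31, 0.951, 0.001]
ft_force: [-0.0, 0.2, -3.9]
grip_width: 44.8
gripper_force: 30.0
```

Run:
```python
from h import *
go((454.8,-222.2,43),143.6)
ci,p,d=snap('wrist','w2')
np.save('pics/w2ci.npy',ci,allow_pickle=True)
Pl=lambda a:np.array([504.7,-259.1])+np.array([[.8044,.5941],[-.5941,.8044]])@np.array(a)
for m in((-101,0),(-86,26.5),(-38,26.5)):print(np.round(proj(ci,[*Pl(m),30])))
```

```text
turn units 0.05
from [ 555.8 -297.5  197.6] yaw 143.6 shift units x,y,z [5.04 0.03 6.18]
[[325.  40.]]
[[355.  59.]]
[[354. 116.]]
```

View pics/w2.png

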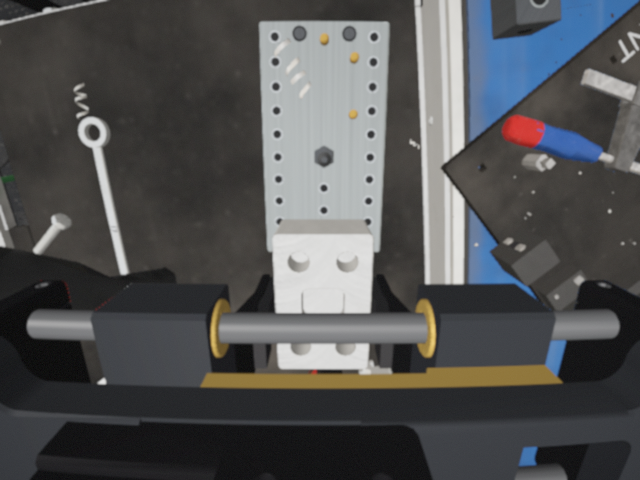

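```bash
cat >> h.py <<'E'
PM=np.array([(-101,0),(-86,26.5),(-38,26.5)],float)
def fit(M,W):
    a=M-M.mean(0);b=W-W.mean(0);th=np.arctan2((a[:,0]*b[:,1]-a[:,1]*b[:,0]).sum(),(a*b).sum())
    R=np.array([[np.cos(th),-np.sin(th)],[np.sin(th),np.cos(th)]]);return R,W.mean(0)-R@M.mean(0),np.degrees(th)
def gold(p,box):
    u0,v0,u1,v1=box;hs=cv2.cvtColor(p[v0:v1,u0:u1],cv2.COLOR_RGB2HSV)
    m=cv2.inRange(hs,(12,110,90),(32,255,255));n,_,st,c=cv2.connectedComponentsWithStats(m)
    return [(c[i]+[u0,v0]).round(2).tolist()+[int(st[i,4])] for i in range(1,n) if st[i,4]>8]
E
python3 - <<'E'
from h import *
ci=np.load('pics/w2ci.npy',allow_pickle=True).item();p=cv2.imread('pics/w2.png')[:,:,::-1].copy();d=np.load('pics/w2.npy')
g=gold(p,(255,15,400,215));print(g)
uv=sorted(g,key=lambda a:a[1])[:3]
W=onz(ci,[a[:2] for a in uv],29)[:,:2];R,t,th=fit(PM,W);print('plate',t,th,(W-(PM@R.T+t)).round(2).tolist())
P=cloud(ci,d)
m=(abs(P[...,2]-206)<8)&(d>0);m[:225]=0;m[290:]=0
m=cv2.morphologyEx(m.astype(np.uint8),cv2.MORPH_OPEN,np.ones((3,3)))
vs,us=np.nonzero(m[:, 290:360]);print('work front row',vs.min())
s=ctrl.read_state();tx=np.array([np.cos(np.radians(143.6)),np.sin(np.radians(143.6))])
for v in range(232,250,2):print(v,P[v,322].round(1),((P[v,322,:2]-s['tool_pos'][:2])@tx).round(1))
for h in(205,206.6):
  e=onz(ci,[(322,vs.min()-.5)],h)[0];print((e[:2]-s['tool_pos'][:2])@tx)
E
```

```text
[[323.97, 38.58, 59], [354.0, 57.0, 53], [352.88, 113.88, 43]]
plate [ 502.82656374 -258.32925533] -36.33269383365652 [[0.31, -0.01], [-0.02, -0.09], [-0.29, 0.1]]
work front row 229
232 [ 524.1 -275.5  202.4] 38.7
234 [ 524.1 -275.5  205.9] 38.7
236 [ 524.6 -275.8  207.2] 38.1
238 [ 525.6 -276.6  205.8] 36.8
240 [ 526.2 -277.   206.5] 36.1
242 [ 527.  -277.6  206.2] 35.1
244 [ 527.9 -278.3  205.8] 34.1
246 [ 528.6 -278.8  205.7] 33.1
248 [ 529.5 -279.4  205.3] 32.0
40.96287494068738
41.35594355604317
```

```bash
cat >> h.py <<'E'
T0=np.array([502.8,-258.3]);TH=-36.33
def pw(a):
    r=np.radians(TH);return np.array([[np.cos(r),-np.sin(r)],[np.sin(r),np.cos(r)]])@np.array(a,float)+T0
def gop(x,y,z):go((*pw((x,y)),z),180+TH)
def where():
    s=ctrl.read_state();r=np.radians(TH);d=s['tool_pos'][:2]-T0
    print('plate xy',((np.array([[np.cos(r),np.sin(r)],[-np.sin(r),np.cos(r)]])@d)).round(2),'z',s['tool_pos'][2].round(2),'yaw-',round(yaw(s['ee_rot'])-180-TH,2),'F',s['ft_force'].round(1),'t',s['clock'])
E
python3 - <<'E'
from h import *
gop(-55.5,-3,60);where()
E
```

```text
turn units 0.03
from [ 555.9 -297.6  197.8] yaw 143.7 shift units x,y,z [ 4.86 -0.11  5.51]
plate xy [66.08 -0.2 ] z 197.84 yaw- 0.2 F [ 0.8 -0.  -3.4] t 6.25
```

Call:
{"method": "carry_out", "body": {
  "series": [
    [[0.7,-0.02,0,0.03,0.3],[1,-0.02,0,0,0.3],[1,-0.02,0,0,0.3],[1,-0.02,0,0,0.3],[0.8,-0.02,0.2,0,0.3],[0.36,-0.01,0.5,0,0.3],[0,0,0.8,0,0.3],[0,0,0.8,0,0.3]]
  ]
}}

```text
clock: 6.92
tool_pos: [456.7, -228.1, 141.1]
ee_rot: [0.001, 0.311, 0.95, 0.001]
ft_force: [0.9, -0.1, -3.7]
grip_width: 44.7
gripper_force: 30.0
```

Call:
{"method": "carry_out", "body": {
  "series": [
    [[0,0,0.8,0,0.3],[0,0,0.8,0,0.3],[0,0,0.8,0,0.3],[0,0,0.5,0,0.3],[0,0,0.3,0,0.3],[0,0,0,0,0.3],[0,0,0,0,0.3],[0,0,0,0,0.3]]
  ]
}}

```text
clock: 7.58
tool_pos: [457.4, -229.5, 61.5]
ee_rot: [0.001, 0.312, 0.95, 0.0]
ft_force: [-0.5, -0.2, -4.6]
grip_width: 44.7
gripper_force: 30.0
```

Run:
```python
from h import *
where();gop(-55.5,-3,45)
ci,p,d=snap('wrist','w3');g=gold(p,(200,0,450,250));print(g)
cv2.imwrite('pics/w3c.png',cv2.resize(p[0:480,160:480,::-1],None,fx=1.25,fy=1.25))
```

```text
plate xy [-53.67  -3.68] z 61.53 yaw- -0.05 F [-0.5 -0.2 -4.6] t 7.5833
turn units -0.01
from [ 457.4 -229.5   61.5] yaw 143.7 shift units x,y,z [0.07 0.03 0.66]
[[329.87, 197.62, 142], [375.9, 223.64, 146]]
```

View pics/w3c.png

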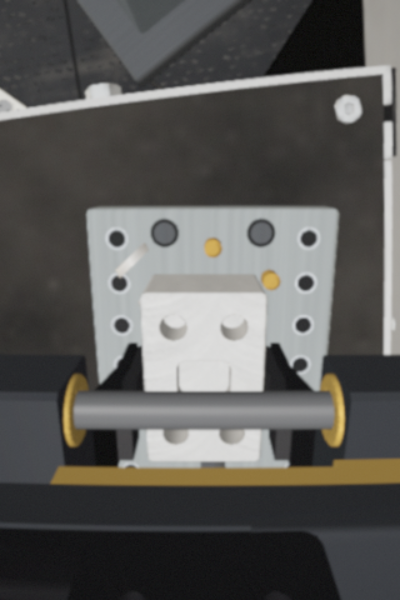

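Call:
{"method": "carry_out", "body": {
  "series": [
    [[0,0,0.3,0,0.3],[0,0,0.3,0,0.3],[0,0,0,0,0.3],[0,0,0,0,0.3],[0.04,0,0,0,0.3],[0.04,0,0,0,0.3],[0.04,0,0,0,0.3],[0,0,0,0,0.3]]
  ]
}}

```text
clock: 8.3
tool_pos: [454.0, -227.3, 45.6]
ee_rot: [-0.0, 0.312, 0.95, 0.0]
ft_force: [0.5, 0.1, -4.4]
grip_width: 45.2
gripper_force: 30.0
```

```bash
cat >> h.py <<'E'
def workpos():
    """held/placed work + pins in top view, in plate frame of the top camera"""
    ci=ctrl.camera_info('top');p,d=ctrl.get_image('top');return ci,p,d
E
python3 - <<'E'
from h import *
where()
E
```

```text
plate xy [-57.68  -3.99] z 45.6 yaw- -0.07 F [ 0.5  0.1 -4.4] t 8.3
```

Call:
{"method": "carry_out", "body": {
  "series": [
    [[0.04,0,0,0,0.3],[0.04,0,0,0,0.3],[0.04,0,0,0,0.3],[0,0,0,0,0.3],[0,0,0,0,0.3],[0,0,0,0,0.3],[0,0,0,0,0.3],[0,0,0,0,0.3]]
  ]
}}

```text
clock: 8.97
tool_pos: [452.7, -226.4, 45.8]
ee_rot: [0.001, 0.312, 0.95, -0.0]
ft_force: [4.5, -2.9, -3.3]
grip_width: 45.0
gripper_force: 30.0
```

Run:
```python
from h import *
where()
```

```text
plate xy [-59.25  -3.97] z 45.84 yaw- -0.08 F [ 4.5 -2.9 -3.3] t 8.9667
```

Call:
{"method": "carry_out", "body": {
  "series": [
    [[0,0.04,0,0,0.3],[0,0.04,0,0,0.3],[0,0.04,0,0,0.3],[0,0.02,0,0,0.3],[0,0,0,0,0.3],[0,0,0,0,0.3],[0,0,0,0,0.3],[0,0,0,0,0.3]]
  ]
}}

```text
clock: 9.63
tool_pos: [454.2, -224.4, 45.9]
ee_rot: [0.001, 0.313, 0.95, -0.001]
ft_force: [1.8, -4.6, -4.5]
grip_width: 44.6
gripper_force: 30.0
```

Run:
```python
from h import *
where()
```

```text
plate xy [-59.2   -1.46] z 45.87 yaw- -0.09 F [ 1.8 -4.6 -4.5] t 9.6333
```

Call:
{"method": "carry_out", "body": {
  "series": [
    [[0,0.03,0,0,0.3],[0,0.03,0,0,0.3],[0,0,0,0,0.3],[0,0,0,0,0.3],[0,0,0,0,0.3],[0,0,0,0,0.3],[0,0,0,0,0.3],[0,0,0,0,0.3]]
  ]
}}

```text
clock: 10.3
tool_pos: [455.1, -223.2, 45.9]
ee_rot: [0.001, 0.312, 0.95, -0.001]
ft_force: [3.0, -5.0, -4.2]
grip_width: 44.6
gripper_force: 30.0
```

Run:
```python
from h import *
where()
```

```text
plate xy [-59.23  -0.  ] z 45.85 yaw- -0.09 F [ 3.  -5.  -4.2] t 10.3
```

Call:
{"method": "carry_out", "body": {
  "series": [
    [[0,0.03,0,0,0.3],[0,0.03,0,0,0.3],[0,0,0,0,0.3],[0,0,0,0,0.3],[0,0,0,0,0.3],[0,0,0,0,0.3],[0,0,0,0,0.3],[0,0,0,0,0.3]]
  ]
}}

```text
clock: 10.97
tool_pos: [455.5, -222.6, 45.9]
ee_rot: [0.001, 0.313, 0.95, -0.001]
ft_force: [2.3, -6.1, -3.0]
grip_width: 44.9
gripper_force: 30.0
```

Run:
```python
from h import *
where()
```

```text
plate xy [-59.23   0.72] z 45.86 yaw- -0.11 F [ 2.3 -6.1 -3. ] t 10.9667
```

Call:
{"method": "carry_out", "body": {
  "series": [
    [[0,0.04,0,0,0.3],[0,0,0,0,0.3],[0,0,0.04,0,0.3],[0,0,0.04,0,0.3],[0,0,0.04,0,0.3],[0,0,0,0,0.3],[0,0,0,0,0.3],[0,0,0,0,0.3]]
  ]
}}

```text
clock: 11.63
tool_pos: [455.7, -222.7, 43.6]
ee_rot: [0.001, 0.313, 0.95, -0.001]
ft_force: [-1.0, -6.7, 3.5]
grip_width: 44.6
gripper_force: 30.0
```

Run:
```python
from h import *
where()
```

```text
plate xy [-59.03   0.78] z 43.56 yaw- -0.17 F [-1.  -6.7  3.5] t 11.6333
```

Call:
{"method": "carry_out", "body": {
  "series": [
    [[0,0,0,0,0.65],[0,0,0,0,0.65],[0,0,0,0,0.65],[0,-0.05,0,0,0.65],[0,0,-0.4,0,0.65],[0,0,-0.8,0,0.65],[0,0,-1,0,0.65],[0,0,-1,0,0.65]]
  ]
}}

```text
clock: 12.3
tool_pos: [454.7, -220.2, 123.5]
ee_rot: [-0.001, 0.312, 0.95, 0.0]
ft_force: [0.6, 0.5, 0.1]
grip_width: 56.7
gripper_force: 0.0
```

Call:
{"method": "carry_out", "body": {
  "series": [
    [[0,0,-1,0,0.65],[-1,0,-1,0,0.65],[-1,0,-1,0,0.65],[-1,0,0,0,0.65],[-1,0,0,0,0.65],[-1,0,0,0,0.65],[0,0,0,0,0.65],[0,0,0,0,0.65]]
  ]
}}

```text
clock: 12.97
tool_pos: [556.1, -295.0, 197.4]
ee_rot: [-0.001, 0.312, 0.95, -0.0]
ft_force: [-0.1, -1.1, 0.2]
grip_width: 56.6
gripper_force: 0.0
```

Run:
```python
from h import *
where()
ci,p,d=snap('wrist','w4');np.save('pics/w4ci.npy',ci,allow_pickle=True);print(gold(p,(200,0,450,250)))
print(np.round(np.hstack(topface(ci,d,pw((-62,0)),52,60,6)),1),pw((-62,0)))
cv2.imwrite('pics/w4c.png',cv2.resize(p[0:260,200:460,::-1],None,fx=2.3,fy=2.3,interpolation=cv2.INTER_CUBIC))
```

```text
plate xy [64.64  2.  ] z 197.44 yaw- -0.08 F [-0.1 -1.1  0.2] t 12.9667
[[351.71, 58.18, 38], [350.79, 115.03, 29]]
[ 452.6 -221.    45.2   69.9   53.2] [ 452.85167195 -221.569025  ]
```

View pics/w4c.png

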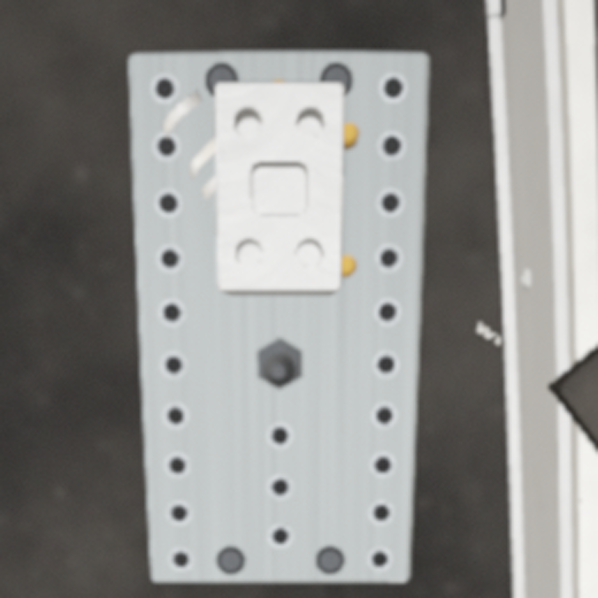

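Call:
{"method": "carry_out", "body": {
  "series": [
    [[0.6,0.6,0,0,0.65],[1,1,0,0,0.65],[1,1,0,0,0.65],[1,1,0,0,0.65],[1,1,0,0,0.65],[1,1,0,0,0.65],[1,1,0,0,0.65],[1,1,0,0,0.65]]
  ]
}}

```text
clock: 13.68
tool_pos: [513.7, -27.2, 197.8]
ee_rot: [-0.001, 0.312, 0.95, 0.0]
ft_force: [1.8, -0.4, -0.5]
grip_width: 56.2
gripper_force: 0.0
```

Call:
{"method": "carry_out", "body": {
  "series": [
    [[1,1,0,0,0.65],[1,1,0,0,0.65],[1,1,0,0,0.65],[1,1,0,0,0.65],[0.7,0.7,0,0,0.65],[0.36,0.45,0,0,0.65],[0,0,0.5,1,0.65],[0,0,0.5,1,0.65]]
  ]
}}

```text
clock: 14.35
tool_pos: [489.1, 151.0, 173.1]
ee_rot: [0.0, 0.411, 0.912, 0.001]
ft_force: [0.5, -0.8, -0.2]
grip_width: 56.6
gripper_force: 0.0
```

Call:
{"method": "carry_out", "body": {
  "series": [
    [[0,0,0.5,1,0.65],[0,0,0.5,1,0.65],[0,0,0.5,1,0.65],[0,0,0.5,1,0.65],[0,0,0.5,0.95,0.65],[0,0,0.2,0,0.65],[0,0,0,0,0.65],[0,0,0,0,0.65]]
  ]
}}

```text
clock: 15.02
tool_pos: [489.9, 149.5, 105.4]
ee_rot: [-0.0, 0.629, 0.777, -0.0]
ft_force: [-0.3, -0.6, -0.4]
grip_width: 56.7
gripper_force: 0.0
```

```bash
sed -i 's/T0=np.array.*/T0=np.array([503.2,-257.75]);TH=-36.33/' h.py
python3 - <<'E'
from h import *
go((490.4,149.4,23),101.9)
E
```

```text
turn units 0.02
from [489.9 149.5 105.4] yaw 101.9 shift units x,y,z [-0.01  0.02  3.3 ]
```

Call:
{"method": "carry_out", "body": {
  "series": [
    [[0,0,0.8,0,0.65],[0,0,0.8,0,0.65],[0,0,0.8,0,0.65],[0,0,0.6,0,0.65],[0,0,0.3,0,0.65],[0,0,0,0,0.65],[0,0,0,0,0.3],[0,0,0,0,0.3]]
  ]
}}

```text
clock: 15.68
tool_pos: [491.4, 149.7, 23.7]
ee_rot: [0.0, 0.63, 0.777, 0.001]
ft_force: [-0.6, 0.5, 0.7]
grip_width: 49.4
gripper_force: 0.0
```

Call:
{"method": "carry_out", "body": {
  "series": [
    [[0,0,0,0,0.3],[0,0,0,0,0.3],[0,0,0,0,0.3],[0,0,0,0,0.3],[0,0,0,0,0.3],[0,0,-0.2,0,0.3],[0,0,-0.6,0,0.3],[0,0,-1,0,0.3]]
  ]
}}

```text
clock: 16.35
tool_pos: [487.7, 148.6, 65.8]
ee_rot: [-0.002, 0.63, 0.777, -0.003]
ft_force: [0.3, -0.3, -2.7]
grip_width: 39.9
gripper_force: 30.0
```

Call:
{"method": "carry_out", "body": {
  "series": [
    [[0,0,-1,-1,0.3],[0,0,-1,-1,0.3],[0,0,-1,-1,0.3],[0,0,-1,-1,0.3],[0,0,-1,-1,0.3],[0,0,-0.5,-1,0.3],[0,0,0,-0.95,0.3],[0,0,0,0,0.3]]
  ]
}}

```text
clock: 17.02
tool_pos: [490.0, 149.3, 205.6]
ee_rot: [0.0, 0.312, 0.95, 0.0]
ft_force: [-0.1, -0.4, -3.0]
grip_width: 39.6
gripper_force: 30.0
```

Run:
```python
from h import *
where();gop(75,0,200)
```

```text
plate xy [-251.73  320.1 ] z 205.6 yaw- 0.02 F [-0.1 -0.4 -3. ] t 17.0167
turn units 0.0
from [490.  149.3 205.6] yaw 143.7 shift units x,y,z [-13.07 -12.8    0.22]
```

Call:
{"method": "carry_out", "body": {
  "series": [
    [[-0.6,-0.6,0,0,0.3],[-1,-1,0,0,0.3],[-1,-1,0,0,0.3],[-1,-1,0,0,0.3],[-1,-1,0,0,0.3],[-1,-1,0,0,0.3],[-1,-1,0,0,0.3],[-1,-1,0,0,0.3]]
  ]
}}

```text
clock: 17.68
tool_pos: [529.3, -117.6, 203.8]
ee_rot: [-0.002, 0.314, 0.95, -0.0]
ft_force: [0.2, 0.0, -3.4]
grip_width: 39.5
gripper_force: 30.0
```

Call:
{"method": "carry_out", "body": {
  "series": [
    [[-1,-1,0,0,0.3],[-1,-1,0,0,0.3],[-1,-1,0,0,0.3],[-0.9,-1,0,0,0.3],[-0.45,-0.8,0,0,0.3],[-0.2,-0.4,0,0,0.3],[0,0,0,0,0.3],[0,0,0,0,0.3]]
  ]
}}

```text
clock: 18.35
tool_pos: [544.4, -287.0, 204.0]
ee_rot: [-0.001, 0.313, 0.95, 0.001]
ft_force: [-0.0, 0.2, -3.2]
grip_width: 39.4
gripper_force: 30.0
```

Run:
```python
from h import *
where();gop(52,0,45)
ci,p,d=snap('wrist','w5');np.save('pics/w5ci.npy',ci,allow_pickle=True)
s=ctrl.read_state();tx=np.array([np.cos(np.radians(143.67)),np.sin(np.radians(143.67))])
P=cloud(ci,d)
for v in range(240,300,4):print(v,P[v,323].round(0),((P[v,323,:2]-s['tool_pos'][:2])@tx).round(1))
# stud: pixels with z 60..110 near the stud
m=(P[...,2]>60)&(P[...,2]<110)&(np.hypot(P[...,0]-503,P[...,1]+258)<25)
print(m.sum(),P[m].mean(0) if m.any() else 0)
```

```text
plate xy [50.53  0.89] z 203.96 yaw- -0.15 F [-0.   0.2 -3.2] t 18.35
turn units -0.02
from [ 544.4 -287.   204. ] yaw 143.7 shift units x,y,z [-0.06 -0.04  6.36]
240 [ 559. -298.   21.] -18.0
244 [ 562. -300.   20.] -22.6
248 [ 566. -303.   21.] -26.8
252 [ 569. -306.   20.] -31.3
256 [ 528. -275.  188.] 20.2
260 [ 528. -275.  194.] 20.0
264 [ 528. -275.  200.] 19.9
268 [ 528. -275.  206.] 19.9
272 [ 528. -276.  210.] 19.7
276 [ 529. -276.  212.] 18.5
280 [ 530. -277.  213.] 16.9
284 [ 532. -278.  213.] 14.9
288 [ 534. -280.  213.] 12.8
292 [ 536. -281.  212.] 10.3
296 [ 537. -282.  213.] 9.0
192 [ 501.32612459 -257.33074041   87.50645414]
```

Call:
{"method": "carry_out", "body": {
  "series": [
    [[-0.06,-0.04,0.5,-0.02,0.3],[0,0,1,0,0.3],[0,0,1,0,0.3],[0,0,1,0,0.3],[0,0,1,0,0.3],[0,0,0.8,0,0.3],[0,0,0.5,0,0.3],[0,0,0.2,0,0.3]]
  ]
}}

```text
clock: 19.07
tool_pos: [544.8, -287.4, 52.3]
ee_rot: [-0.002, 0.31, 0.951, 0.001]
ft_force: [0.5, 0.2, -3.0]
grip_width: 40.1
gripper_force: 30.0
```

Run:
```python
from h import *
where();gop(52,0,43.5)
```

```text
plate xy [51.09  0.71] z 52.27 yaw- 0.17 F [ 0.5  0.2 -3. ] t 19.0667
turn units 0.03
from [ 544.8 -287.4   52.3] yaw 143.7 shift units x,y,z [-0.04 -0.03  0.35]
```

Call:
{"method": "carry_out", "body": {
  "series": [
    [[-0.04,-0.03,0.1,0.02,0.3],[0,0,0.1,0,0.3],[0,0,0.07,0,0.3],[0,0,0.05,0,0.3],[0,0,0.05,0,0.3],[0,0,0,0,0.3],[0,0,0,0,0.3],[0,0,0,0,0.3]]
  ]
}}

```text
clock: 19.73
tool_pos: [546.1, -291.3, 46.0]
ee_rot: [0.0, 0.312, 0.95, 0.0]
ft_force: [-0.0, 1.0, -3.3]
grip_width: 39.8
gripper_force: 30.0
```

Run:
```python
from h import *
where()
```

```text
plate xy [54.45 -1.55] z 46.02 yaw- -0.07 F [-0.   1.  -3.3] t 19.7333
```

Call:
{"method": "carry_out", "body": {
  "series": [
    [[0.09,0.06,0,0,0.3],[0,0,0,0,0.3],[0,0,0.04,0,0.3],[0,0,0.04,0,0.3],[0,0,0.02,0,0.3],[0,0,0,0,0.3],[0,0,0,0,0.3],[0,0,0,0,0.3]]
  ]
}}

```text
clock: 20.4
tool_pos: [545.2, -288.7, 43.7]
ee_rot: [0.0, 0.312, 0.95, 0.0]
ft_force: [-2.0, 1.5, 3.1]
grip_width: 39.5
gripper_force: 30.0
```

Run:
```python
from h import *
where()
```

```text
plate xy [ 5.216e+01 -1.000e-02] z 43.67 yaw- -0.07 F [-2.   1.5  3.1] t 20.4
```

Call:
{"method": "carry_out", "body": {
  "series": [
    [[0,0,0,0,0.65],[0,0,0,0,0.65],[0,0,0,0,0.65],[0,0,-0.2,0,0.65],[0,0,-0.8,0,0.65],[0,0,-1,0,0.65],[0,0,-1,0,0.65],[0,0,-1,0,0.65]]
  ]
}}

```text
clock: 21.07
tool_pos: [545.0, -288.8, 144.5]
ee_rot: [0.0, 0.312, 0.95, -0.0]
ft_force: [0.6, -0.1, 0.5]
grip_width: 56.6
gripper_force: 0.0
```

Call:
{"method": "carry_out", "body": {
  "series": [
    [[0,0,-1,0,0.65],[0,0,-1,0,0.65],[0,0,-0.5,0,0.65],[0,0,0,0,0.65],[0,0,0,0,0.65],[0,0,0,0,0.65],[0,0,0,0,0.65],[0,0,0,0,0.65]]
  ]
}}

```text
clock: 21.73
tool_pos: [544.4, -288.2, 204.1]
ee_rot: [-0.001, 0.312, 0.95, 0.0]
ft_force: [0.1, 0.0, -0.2]
grip_width: 56.5
gripper_force: 0.0
```

Run:
```python
from h import *
where()
ci,p,d=snap('wrist','w6');np.save('pics/w6ci.npy',ci,allow_pickle=True)
for c in((-62,0),(52,0)):print(np.round(np.hstack(topface(ci,d,pw(c),52,45,6)),1),pw(c))
go((479.4,274.4,100),141.2)
```

```text
plate xy [51.28 -0.14] z 204.07 yaw- -0.07 F [ 0.1  0.  -0.2] t 21.7333
[ 452.9 -221.2   44.9   69.7   53.2] [ 453.25167195 -221.019025  ]
[ 544.  -288.7   39.6   40.3   53.5] [ 545.09214611 -288.5566242 ]
turn units 0.4
from [ 544.5 -288.4  204.3] yaw 141.2 shift units x,y,z [16.14 15.91  4.17]
```

Call:
{"method": "carry_out", "body": {
  "series": [
    [[0,0,0,0.4,0.65],[0.6,0.6,0,0,0.65],[1,1,0,0,0.65],[1,1,0,0,0.65],[1,1,0,0,0.65],[1,1,0,0,0.65],[1,1,0,0,0.65],[1,1,0,0,0.65]]
  ]
}}

```text
clock: 22.45
tool_pos: [519.2, -55.1, 205.3]
ee_rot: [-0.0, 0.332, 0.943, -0.0]
ft_force: [-0.2, 0.1, -0.3]
grip_width: 56.4
gripper_force: 0.0
```

Call:
{"method": "carry_out", "body": {
  "series": [
    [[1,1,0,0,0.65],[1,1,0,0,0.65],[1,1,0,0,0.65],[1,1,0,0,0.65],[1,1,0,0,0.65],[1,1,0,0,0.65],[1,1,0,0,0.65],[1,1,0,0,0.65]]
  ]
}}

```text
clock: 23.12
tool_pos: [488.7, 226.0, 205.4]
ee_rot: [-0.0, 0.332, 0.943, -0.0]
ft_force: [-0.5, -0.3, -0.2]
grip_width: 56.5
gripper_force: 0.0
```

Call:
{"method": "carry_out", "body": {
  "series": [
    [[0.9,0.8,0.3,0,0.65],[0.6,0.5,0.5,0,0.65],[0,0,0.8,0,0.65],[0,0,0.8,0,0.65],[0,0,0.8,0,0.65],[0,0,0.6,0,0.65],[0,0,0.3,0,0.65],[0,0,0,0,0.65]]
  ]
}}

```text
clock: 23.78
tool_pos: [479.3, 272.5, 101.2]
ee_rot: [-0.001, 0.332, 0.943, -0.002]
ft_force: [-0.7, -0.6, 0.1]
grip_width: 56.8
gripper_force: 0.0
```

Run:
```python
from h import *
go((479.4,274.4,13),141.2)
ci,p,d=snap('wrist','w7');P=cloud(ci,d)
print(np.round(np.hstack(topface(ci,d,(479,274),14,90,6)),1))
s=ctrl.read_state();tx=np.array([np.cos(np.radians(141.2)),np.sin(np.radians(141.2))])
m=(abs(P[...,2]-14)<4)&(np.hypot(P[...,0]-479,P[...,1]-274)<85);Q=P[m][:,:2]-s['tool_pos'][:2]
print('extents along x',np.percentile(Q@tx,[0.2,99.8]),'y',np.percentile(Q@[tx[1],-tx[0]],[.5,99.5]))
cv2.imwrite('pics/w7c.png',p[:,:,::-1])
```

```text
turn units -0.0
from [479.3 272.5 101.2] yaw 141.2 shift units x,y,z [0.04 0.06 3.53]
[471.5 280.5  37.9 122.9  51. ]
extents along x [-82.42142507  72.31491546] y [-18.55139265  83.04787306]
```

View pics/w7c.png

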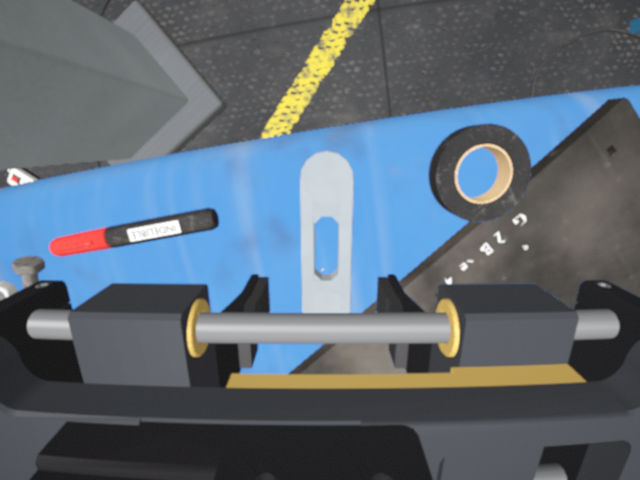

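Run:
```python
from h import *
ci=ctrl.camera_info('wrist');d=np.load('pics/w7.npy');P=cloud(ci,d)
s=ctrl.read_state();tx=np.array([np.cos(np.radians(141.2)),np.sin(np.radians(141.2))]);ty=np.array([tx[1],-tx[0]])
for uv in((370,290),(365,310),(370,265),(345,335),(420,290),(480,280),(560,220),(270,180)):
    q=P[uv[1],uv[0]];r=q[:2]-s['tool_pos'][:2];print(uv,q.round(1),'tool',(r@tx).round(1),(r@ty).round(1))
```

```text
(370, 290) [533.3 278.7   1.2] tool -37.8 37.8
(365, 310) [543.9 265.2   4. ] tool -54.5 33.9
(370, 265) [515.6 291.7   1.8] tool -15.9 36.9
(345, 335) [459.6 296.  179.8] tool 30.5 5.1
(420, 290) [549.8 311.4  18.7] tool -30.2 73.6
(480, 280) [573.3 352.2  17.3] tool -22.8 120.1
(560, 220) [570.3 424.6  18.8] tool 24.8 174.7
(270, 180) [414.9 273.5  -1. ] tool 51.2 -40.4
```

Call:
{"method": "carry_out", "body": {
  "series": [
    [[0.05,0,0.8,0,0.65],[0.04,0,0.8,0,0.65],[0,0,0.8,0,0.65],[0,0,0.5,0,0.65],[0,0,0.3,0,0.65],[0,0,0.15,0,0.65],[0,0,0,0,0.65],[0,0,0,0,0.65]]
  ]
}}

```text
clock: 24.5
tool_pos: [479.5, 275.1, 20.5]
ee_rot: [0.001, 0.332, 0.943, 0.001]
ft_force: [0.7, -0.2, -0.5]
grip_width: 56.6
gripper_force: 0.0
```

Run:
```python
from h import *
go((480.4-2,275.2,13.5),141.2)
```

```text
turn units -0.0
from [479.5 275.1  20.5] yaw 141.2 shift units x,y,z [ 0.04 -0.03  0.28]
```

Call:
{"method": "carry_out", "body": {
  "series": [
    [[0.04,0,0.17,0,0.65],[0,0,0.1,0,0.65],[0,0,0,0,0.65],[0,0,0,0,0.25],[0,0,0,0,0.25],[0,0,0,0,0.25],[0,0,0,0,0.25],[0,0,0,0,0.25]]
  ]
}}

```text
clock: 25.17
tool_pos: [478.2, 275.5, 12.9]
ee_rot: [0.0, 0.332, 0.943, 0.0]
ft_force: [-0.5, -0.8, 0.3]
grip_width: 37.6
gripper_force: 30.0
```

Call:
{"method": "carry_out", "body": {
  "series": [
    [[0,0,0,0,0.25],[0,0,0,0,0.25],[0,0,0,0,0.25],[0,0,0,0,0.25],[0,0,0,0,0.25],[0,0,0,0,0.25],[0,0,0,0,0.25],[0,0,0,0,0.25]]
  ]
}}

```text
clock: 25.83
tool_pos: [478.2, 275.5, 12.9]
ee_rot: [0.0, 0.332, 0.943, 0.0]
ft_force: [1.2, 1.3, 1.4]
grip_width: 37.8
gripper_force: 30.0
```

Run:
```python
from h import *
where();go((480.4-2,275.2,13.5),141.2)
```

```text
plate xy [-336.08  414.8 ] z 12.91 yaw- -2.47 F [1.2 1.3 1.4] t 25.8333
turn units -0.0
from [478.2 275.5  12.9] yaw 141.2 shift units x,y,z [-0.01 -0.01 -0.02]
```

Call:
{"method": "carry_out", "body": {
  "series": [
    [[0,0,-0.3,0,0.25],[0,0,-0.7,0,0.25],[0,0,-1,0,0.25],[0,0,-1,0,0.25],[0,0,-1,-0.41,0.25],[0,0,-1,0,0.25],[0,0,-1,0,0.25],[0,0,-1,0,0.25]]
  ]
}}

```text
clock: 26.5
tool_pos: [476.7, 274.3, 188.4]
ee_rot: [-0.001, 0.312, 0.95, -0.001]
ft_force: [-0.1, 0.8, -3.5]
grip_width: 37.7
gripper_force: 30.0
```

Call:
{"method": "carry_out", "body": {
  "series": [
    [[0,0,-0.5,0,0.25],[0,0,0,0,0.25],[0,0,0,0,0.25],[0,0,0,0,0.25],[0,0,0,0,0.25],[0,0,0,0,0.25],[0,0,0,0,0.25],[0,0,0,0,0.25]]
  ]
}}

```text
clock: 27.17
tool_pos: [477.7, 275.2, 199.6]
ee_rot: [-0.0, 0.312, 0.95, -0.001]
ft_force: [-0.1, 0.5, -4.6]
grip_width: 37.4
gripper_force: 30.0
```

Run:
```python
from h import *
where();gop(4,0,200)
ci,p,d=snap('wrist','w8');P=cloud(ci,d)
s=ctrl.read_state();a=np.radians(yaw(s['ee_rot']));tx=np.array([np.cos(a),np.sin(a)]);ty=np.array([tx[1],-tx[0]])
z=s['tool_pos'][2]+1
m=((abs(P[...,2]-z)<8)&(d>0)).astype(np.uint8);m[310:]=0
n,l,st,c=cv2.connectedComponentsWithStats(m);i=1+np.argmax(st[1:,4]);print(st[i])
vs,us=np.nonzero(l==i);e=onz(ci,np.c_[us,vs],z)[:,:2]-s['tool_pos'][:2]
print('end x',(e@tx).max(),'y mid per band',[(round(lo),((e@ty)[(e@tx>lo)&(e@tx<lo+6)].min().round(1),(e@ty)[(e@tx>lo)&(e@tx<lo+6)].max().round(1))) for lo in(20,30,40,50)])
cv2.imwrite('pics/w8c.png',p[:,:,::-1])
```

```text
plate xy [-336.24  414.25] z 199.61 yaw- -0.01 F [-0.1  0.5 -4.6] t 27.1667
turn units -0.0
from [477.7 275.2 199.6] yaw 143.7 shift units x,y,z [-13.61 -16.57  -0.02]
[  263   159   120   151 10233]
end x 70.5858080381953 y mid per band [(20, (np.float64(-19.7), np.float64(17.9))), (30, (np.float64(-19.8), np.float64(17.7))), (40, (np.float64(-19.8), np.float64(17.8))), (50, (np.float64(-19.5), np.float64(17.5)))]
```

View pics/w8c.png

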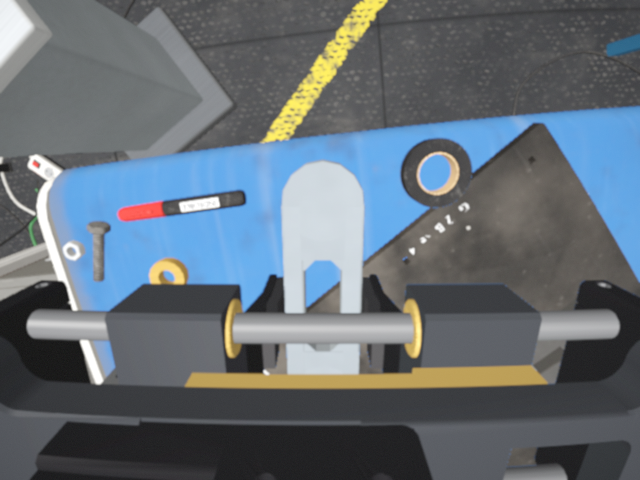

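Call:
{"method": "carry_out", "body": {
  "series": [
    [[-0.5,-0.6,0,0,0.25],[-0.8,-1,0,0,0.25],[-0.8,-1,0,0,0.25],[-0.8,-1,0,0,0.25],[-0.8,-1,0,0,0.25],[-0.8,-1,0,0,0.25],[-0.8,-1,0,0,0.25],[-0.8,-1,0,0,0.25]]
  ]
}}

```text
clock: 27.88
tool_pos: [488.1, 30.4, 200.4]
ee_rot: [0.0, 0.312, 0.95, 0.0]
ft_force: [0.5, -0.1, -3.6]
grip_width: 37.4
gripper_force: 30.0
```

Call:
{"method": "carry_out", "body": {
  "series": [
    [[-0.8,-1,0,0,0.25],[-0.8,-1,0,0,0.25],[-0.8,-1,0,0,0.25],[-0.8,-1,0,0,0.25],[-0.8,-1,0,0,0.25],[-0.8,-1,0,0,0.25],[-0.8,-1,0,0,0.25],[-0.8,-1,0,0,0.25]]
  ]
}}

```text
clock: 28.55
tool_pos: [498.5, -225.4, 200.3]
ee_rot: [0.0, 0.312, 0.95, 0.0]
ft_force: [1.4, -0.7, -3.0]
grip_width: 37.9
gripper_force: 30.0
```

Call:
{"method": "carry_out", "body": {
  "series": [
    [[-0.7,-0.6,0,0,0.25],[-0.41,-0.37,0,0,0.25],[0,0,0,0,0.25],[0,0,0,0,0.25],[0,0,0.5,0,0.25],[0,0,0.7,0,0.25],[0,0,0.5,0,0.25],[0,0,0,0,0.25]]
  ]
}}

```text
clock: 29.22
tool_pos: [505.0, -256.9, 155.0]
ee_rot: [-0.003, 0.311, 0.951, 0.001]
ft_force: [-0.1, 0.7, -2.7]
grip_width: 37.6
gripper_force: 30.0
```

Run:
```python
from h import *
where();gop(4,0,115)
```

```text
plate xy [0.94 1.7 ] z 155.04 yaw- 0.13 F [-0.1  0.7 -2.7] t 29.2167
turn units 0.02
from [ 505.  -256.9  155. ] yaw 143.7 shift units x,y,z [-0.12 -0.07  1.6 ]
```

Call:
{"method": "carry_out", "body": {
  "series": [
    [[-0.1,-0.06,0.5,0,0.25],[0,0,0.6,0,0.25],[0,0,0.4,0,0.25],[0,0,0,0,0.25],[0,0,0,0,0.25],[0,0,0,0,0.25],[0,0,0,0,0.25],[0,0,0,0,0.25]]
  ]
}}

```text
clock: 29.88
tool_pos: [508.2, -262.9, 121.1]
ee_rot: [0.001, 0.312, 0.95, 0.0]
ft_force: [0.6, -1.1, -4.5]
grip_width: 37.7
gripper_force: 30.0
```

Run:
```python
from h import *
where();gop(4,0,115)
ci,p,d=snap('wrist','w9');u=np.round(proj(ci,[[*pw((0,0)),96],[*pw((0,0)),90]]),0);print(u)
cv2.imwrite('pics/w9c.png',p[:,:,::-1])
```

```text
plate xy [ 7.08 -1.17] z 121.06 yaw- -0.01 F [ 0.6 -1.1 -4.5] t 29.8833
turn units -0.0
from [ 508.2 -262.9  121.1] yaw 143.7 shift units x,y,z [0.12 0.05 0.24]
[[326. 273.]
 [326. 269.]]
```

View pics/w9c.png

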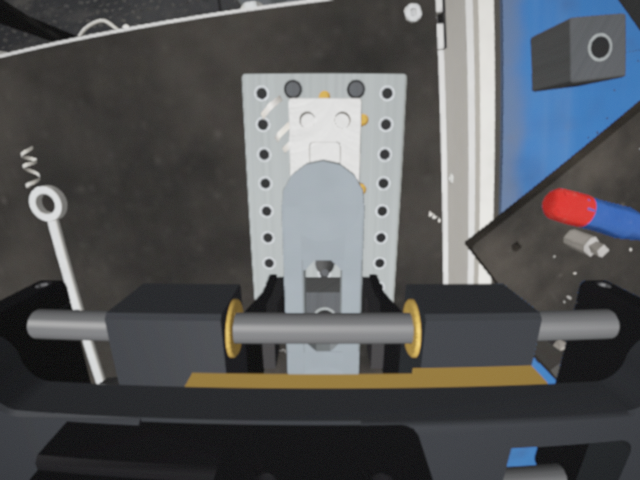

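Call:
{"method": "carry_out", "body": {
  "series": [
    [[0.12,0.05,0,0,0.25],[0,0,0,0,0.25],[0,0,0.2,0,0.25],[0,0,0.3,0,0.25],[0,0,0.3,0,0.25],[0,0,0.1,0,0.25],[0,0,0,0,0.25],[0,0,0,0,0.25]]
  ]
}}

```text
clock: 30.6
tool_pos: [505.8, -259.9, 97.3]
ee_rot: [-0.0, 0.312, 0.95, -0.0]
ft_force: [0.6, 0.0, -3.2]
grip_width: 37.5
gripper_force: 30.0
```

Run:
```python
from h import *
where()
```

```text
plate xy [ 3.38 -0.18] z 97.26 yaw- -0.02 F [ 0.6  0.  -3.2] t 30.6
```

Call:
{"method": "carry_out", "body": {
  "series": [
    [[0,0,0.3,0,0.25],[0,0,0.4,0,0.25],[0,0,0.3,0,0.25],[0,0,0.15,0,0.25],[0,0,0.05,0,0.25],[0,0,0,0,0.25],[0,0,0,0,0.25],[0,0,0,0,0.25]]
  ]
}}

```text
clock: 31.27
tool_pos: [506.3, -260.1, 68.1]
ee_rot: [0.0, 0.312, 0.95, 0.0]
ft_force: [-0.3, 0.7, -3.4]
grip_width: 38.0
gripper_force: 30.0
```

Run:
```python
from h import *
where()
```

```text
plate xy [ 3.89 -0.02] z 68.09 yaw- -0.02 F [-0.3  0.7 -3.4] t 31.2667
```

Call:
{"method": "carry_out", "body": {
  "series": [
    [[0,0,0.05,0,0.25],[0,0,0.05,0,0.25],[0,0,0.03,0,0.25],[0,0,0.02,0,0.25],[0,0,0,0,0.25],[0,0,0,0,0.25],[0,0,0,0,0.25],[0,0,0,0,0.25]]
  ]
}}

```text
clock: 31.93
tool_pos: [506.2, -259.9, 64.9]
ee_rot: [0.0, 0.312, 0.95, 0.0]
ft_force: [-2.3, 1.7, 5.4]
grip_width: 38.1
gripper_force: 30.0
```

Run:
```python
from h import *
where()
```

```text
plate xy [3.66 0.03] z 64.92 yaw- -0.01 F [-2.3  1.7  5.4] t 31.9333
```

Call:
{"method": "carry_out", "body": {
  "series": [
    [[0,0,0,0,0.6],[0,0,0,0,0.6],[0,0,0,0,0.6],[0,0,-0.2,0,0.6],[0,0,-0.6,0,0.6],[0,0,-1,0,0.6],[0,0,-1,0,0.6],[0,0,-1,0,0.6]]
  ]
}}

```text
clock: 32.6
tool_pos: [505.9, -260.0, 160.1]
ee_rot: [-0.0, 0.312, 0.95, -0.0]
ft_force: [1.3, -0.1, -0.2]
grip_width: 52.0
gripper_force: 0.0
```

Call:
{"method": "carry_out", "body": {
  "series": [
    [[-0.4,0,-1,0,0.6],[-1,0,-0.8,0,0.6],[-1,0,-0.4,0,0.6],[-0.5,0,0,0,0.6],[0,0,0,0,0.6],[0,0,0,0,0.6],[0,0,0,0,0.6],[0,0,0,0,0.6]]
  ]
}}

```text
clock: 33.27
tool_pos: [563.4, -302.1, 213.5]
ee_rot: [-0.001, 0.312, 0.95, 0.0]
ft_force: [-0.8, 0.2, -0.3]
grip_width: 52.2
gripper_force: 0.0
```

Run:
```python
from h import *
where()
ci,p,d=snap('wrist','w10');np.save('pics/w10ci.npy',ci,allow_pickle=True)
print(np.round(np.hstack(topface(ci,d,pw((4,0)),66,80,5)),1),pw((4,0)))
P=cloud(ci,d)
for a in((-50,8),(-50,-8),(40,8),(55,-8)):
    u=np.round(proj(ci,[*pw(a),66]))[0].astype(int);print(a,u,np.median(P[u[1]-1:u[1]+2,u[0]-1:u[0]+2,2]).round(1))
print(proj(ci,[*pw((0,0)),96]))
go((425.3,101.1,60),143.67)
cv2.imwrite('pics/w10c.png',cv2.resize(p[0:300,180:480,::-1],None,fx=2,fy=2,interpolation=cv2.INTER_CUBIC))
```

```text
plate xy [74.84 -0.08] z 213.48 yaw- -0.01 F [-0.8  0.2 -0.3] t 33.2667
[ 506.3 -260.7   38.2  140.3   53.8] [ 506.42247278 -260.11974032]
(-50, 8) [333  85] 66.2
(-50, -8) [314  86] 66.7
(40, 8) [332 194] 66.3
(55, -8) [315 210] 65.9
[[323.37415777 147.52770169]]
turn units -0.0
from [ 563.6 -302.2  213.6] yaw 143.7 shift units x,y,z [14.01  9.72  6.15]
```

View pics/w10c.png

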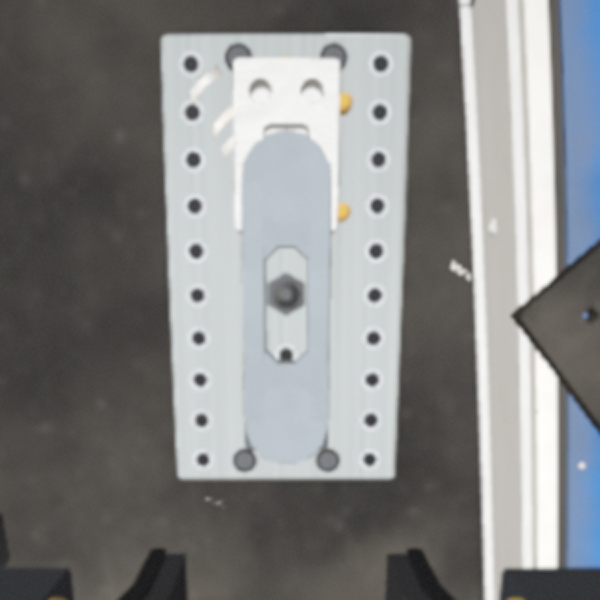

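Call:
{"method": "carry_out", "body": {
  "series": [
    [[0.6,0.4,0,0,0.6],[1,0.7,0,0,0.6],[1,0.7,0,0,0.6],[1,0.7,0,0,0.6],[1,0.7,0,0,0.6],[1,0.7,0,0,0.6],[1,0.7,0,0,0.6],[1,0.7,0,0,0.6]]
  ]
}}

```text
clock: 33.98
tool_pos: [488.6, -82.0, 214.0]
ee_rot: [-0.0, 0.312, 0.95, 0.0]
ft_force: [0.1, -0.1, 0.1]
grip_width: 52.1
gripper_force: 0.0
```

Call:
{"method": "carry_out", "body": {
  "series": [
    [[1,0.7,0,0,0.6],[1,0.7,0,0,0.6],[1,0.7,0,0,0.6],[1,0.7,0,0,0.6],[1,0.7,0,0,0.6],[0.8,0.5,0,0,0.6],[0,0.32,0.5,0,0.6],[0,0,0.8,0,0.6]]
  ]
}}

```text
clock: 34.65
tool_pos: [438.1, 92.5, 183.0]
ee_rot: [0.002, 0.309, 0.951, 0.002]
ft_force: [1.1, 0.1, 0.1]
grip_width: 52.3
gripper_force: 0.0
```

Call:
{"method": "carry_out", "body": {
  "series": [
    [[0,0,0.8,0,0.6],[0,0,0.8,0,0.6],[0,0,0.8,0,0.6],[0,0,0.5,0,0.6],[0,0,0,0,0.6],[0,0,0,0,0.6],[0,0,0,0,0.6],[0,0,0,0,0.6]]
  ]
}}

```text
clock: 35.32
tool_pos: [437.8, 89.6, 110.1]
ee_rot: [0.001, 0.312, 0.95, 0.001]
ft_force: [0.3, -0.5, 0.4]
grip_width: 52.5
gripper_force: 0.0
```

Run:
```python
from h import *
go((425.3,101.1,13),143.67)
ci,p,d=snap('wrist','w11');print(np.round(np.hstack(topface(ci,d,(425,101),15,35,5)),1))
cv2.imwrite('pics/w11c.png',p[:,:,::-1])
```

```text
turn units -0.0
from [437.8  89.6 110.1] yaw 143.7 shift units x,y,z [0.68 0.07 3.88]
[424.7 100.5  38.6  38.8  53.5]
```

View pics/w11c.png

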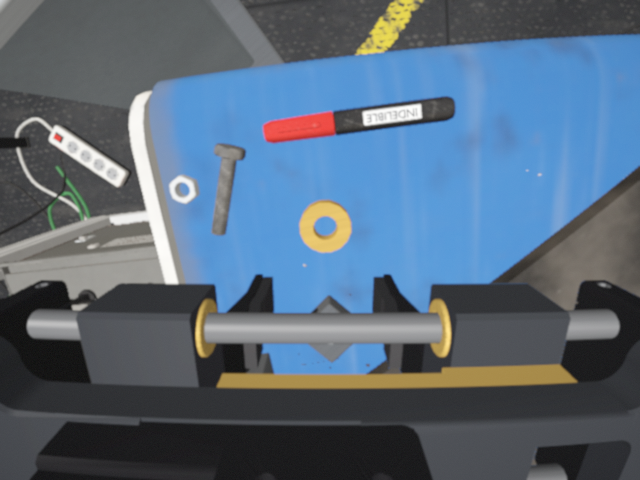

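Call:
{"method": "carry_out", "body": {
  "series": [
    [[0.35,0.05,0,0,0.6],[0.32,0,0.6,0,0.6],[0,0,0.9,0,0.6],[0,0,0.9,0,0.6],[0,0,0.7,0,0.6],[0,0,0.4,0,0.6],[0,0,0,0,0.6],[0,0,0,0,0.6]]
  ]
}}

```text
clock: 36.03
tool_pos: [424.0, 100.7, 21.6]
ee_rot: [-0.0, 0.312, 0.95, -0.0]
ft_force: [-0.5, 0.8, -0.1]
grip_width: 52.1
gripper_force: 0.0
```

Run:
```python
from h import *
go((424.8,100.7,13),143.67)
```

```text
turn units 0.0
from [424.  100.7  21.6] yaw 143.7 shift units x,y,z [-0.02  0.02  0.35]
```

Call:
{"method": "carry_out", "body": {
  "series": [
    [[0,0,0.2,0,0.6],[0,0,0.12,0,0.6],[0,0,0,0,0.6],[0,0,0,0,0.3],[0,0,0,0,0.3],[0,0,0,0,0.3],[0,0,0,0,0.3],[0,0,0,0,0.3]]
  ]
}}

```text
clock: 36.7
tool_pos: [424.6, 100.5, 13.8]
ee_rot: [0.0, 0.312, 0.95, 0.0]
ft_force: [-1.0, 0.3, 2.0]
grip_width: 38.6
gripper_force: 30.0
```

Run:
```python
from h import *
where()
```

```text
plate xy [-275.53  242.04] z 13.79 yaw- -0.01 F [-1.   0.3  2. ] t 36.7
```

Call:
{"method": "carry_out", "body": {
  "series": [
    [[0,0,-0.2,0,0.3],[0,0,-0.6,0,0.3],[0,0,-1,0,0.3],[0,0,-1,0,0.3],[0,0,-1,0,0.3],[0,0,-1,0,0.3],[0,0,-1,0,0.3],[0,0,-1,0,0.3]]
  ]
}}

```text
clock: 37.37
tool_pos: [423.7, 100.0, 184.9]
ee_rot: [-0.0, 0.312, 0.95, -0.0]
ft_force: [0.6, 0.4, -1.1]
grip_width: 38.7
gripper_force: 30.0
```

Run:
```python
from h import *
where();gop(0,0,190)
ci,p,d=snap('wrist','w12')
cv2.imwrite('pics/w12c.png',p[200:420,200:450,::-1])
g=gold(p,(260,200,390,320));print(g)
P=cloud(ci,d);s=ctrl.read_state();a=np.radians(143.67);tx=np.array([np.cos(a),np.sin(a)])
for v in range(240,312,4):print(v,P[v,323].round(0),((P[v,323,:2]-s['tool_pos'][:2])@tx).round(1))
```

```text
plate xy [-276.02  241.1 ] z 184.87 yaw- -0.03 F [ 0.6  0.4 -1.1] t 37.3667
turn units -0.0
from [423.7 100.  184.9] yaw 143.7 shift units x,y,z [-11.04  -9.64  -0.21]
[[322.63, 289.38, 2649]]
240 [439.  88.  -0.] -17.0
244 [442.  86.   0.] -21.3
248 [446.  83.   0.] -25.7
252 [449.  81.  -0.] -30.1
256 [453.  78.   1.] -34.3
260 [456.  75.   0.] -38.9
264 [408. 111. 177.] 20.5
268 [409. 110. 181.] 20.1
272 [409. 110. 186.] 19.8
276 [411. 109. 186.] 17.8
280 [412. 108. 187.] 15.9
284 [414. 106. 186.] 13.5
288 [416. 105. 186.] 11.4
292 [479.  59.  19.] -67.3
296 [482.  56.  21.] -70.8
300 [486.  54.  20.] -75.6
304 [489.  51.  20.] -80.1
308 [493.  48.  21.] -84.6
```

View pics/w12c.png

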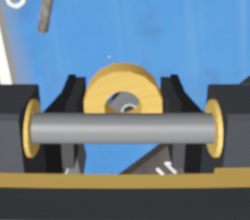

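Call:
{"method": "carry_out", "body": {
  "series": [
    [[-0.6,-0.5,0,0,0.3],[-1,-0.9,0,0,0.3],[-1,-0.9,0,0,0.3],[-1,-0.9,0,0,0.3],[-1,-0.9,0,0,0.3],[-1,-0.9,0,0,0.3],[-1,-0.9,0,0,0.3],[-1,-0.9,0,0,0.3]]
  ]
}}

```text
clock: 38.08
tool_pos: [476.2, -150.7, 183.4]
ee_rot: [-0.0, 0.312, 0.95, 0.0]
ft_force: [0.2, 1.2, -1.7]
grip_width: 38.6
gripper_force: 30.0
```

Call:
{"method": "carry_out", "body": {
  "series": [
    [[-1,-0.9,0,0,0.3],[-1,-0.9,0,0,0.3],[-1,-0.9,0,0,0.3],[-0.44,-0.14,0,0,0.3],[0,0,0,0,0.3],[0,0,0.6,0,0.3],[0,0,0.6,0,0.3],[0,0,0.6,0,0.3]]
  ]
}}

```text
clock: 38.75
tool_pos: [503.7, -255.4, 137.8]
ee_rot: [-0.0, 0.311, 0.95, 0.001]
ft_force: [0.8, -0.2, -0.3]
grip_width: 38.1
gripper_force: 30.0
```

Call:
{"method": "carry_out", "body": {
  "series": [
    [[0,0,0.4,0,0.3],[0,0,0,0,0.3],[0,0,0,0,0.3],[0,0,0,0,0.3],[0,0,0,0,0.3],[0,0,0,0,0.3],[0,0,0,0,0.3],[0,0,0,0,0.3]]
  ]
}}

```text
clock: 39.42
tool_pos: [504.0, -257.4, 128.9]
ee_rot: [0.0, 0.312, 0.95, 0.0]
ft_force: [1.2, -0.3, -0.9]
grip_width: 38.9
gripper_force: 30.0
```

Run:
```python
from h import *
where();gop(0,0,104)
```

```text
plate xy [0.46 0.79] z 128.92 yaw- -0.01 F [ 1.2 -0.3 -0.9] t 39.4167
turn units -0.0
from [ 504.  -257.4  128.9] yaw 143.7 shift units x,y,z [ 0.02 -0.03  1.  ]
```

Call:
{"method": "carry_out", "body": {
  "series": [
    [[0.02,-0.03,0.2,0,0.3],[0,0,0.3,0,0.3],[0,0,0.3,0,0.3],[0,0,0.2,0,0.3],[0,0,0,0,0.3],[0,0,0,0,0.3],[0,0,0,0,0.3],[0,0,0,0,0.3]]
  ]
}}

```text
clock: 40.08
tool_pos: [503.2, -257.8, 103.7]
ee_rot: [0.0, 0.312, 0.95, -0.0]
ft_force: [-0.8, -0.1, -0.7]
grip_width: 38.4
gripper_force: 30.0
```

Run:
```python
from h import *
where()
```

```text
plate xy [ 0.05 -0.05] z 103.73 yaw- -0.02 F [-0.8 -0.1 -0.7] t 40.0833
```

Contact is expected at z ≈ 79.8.

Call:
{"method": "carry_out", "body": {
  "series": [
    [[0,0,0.2,0,0.3],[0,0,0.25,0,0.3],[0,0,0.2,0,0.3],[0,0,0.15,0,0.3],[0,0,0.1,0,0.3],[0,0,0,0,0.3],[0,0,0,0,0.3],[0,0,0,0,0.3]]
  ]
}}

```text
clock: 40.75
tool_pos: [503.1, -257.7, 81.1]
ee_rot: [0.0, 0.312, 0.95, 0.0]
ft_force: [0.2, -0.3, -1.4]
grip_width: 38.5
gripper_force: 30.0
```

Run:
```python
from h import *
where()
```

```text
plate xy [-0.08 -0.04] z 81.09 yaw- -0.01 F [ 0.2 -0.3 -1.4] t 40.75
```

Call:
{"method": "carry_out", "body": {
  "series": [
    [[0,0,0.04,0,0.3],[0,0,0.02,0,0.3],[0,0,0,0,0.3],[0,0,0,0,0.3],[0,0,0,0,0.6],[0,0,0,0,0.6],[0,0,0,0,0.6],[0,0,0,0,0.6]]
  ]
}}

```text
clock: 41.42
tool_pos: [503.0, -257.6, 79.4]
ee_rot: [0.0, 0.312, 0.95, 0.0]
ft_force: [-0.0, 0.4, 0.5]
grip_width: 50.6
gripper_force: 0.0
```

Call:
{"method": "carry_out", "body": {
  "series": [
    [[0,0,-0.2,0,0.6],[0,0,-0.6,0,0.6],[0,0,-1,0,0.6],[0,0,-1,0,0.6],[0,0,-1,0,0.6],[0,0,-1,0,0.6],[-0.5,0,-0.5,0,0.6],[-1,0,0,0,0.6]]
  ]
}}

```text
clock: 42.08
tool_pos: [533.7, -279.8, 216.3]
ee_rot: [0.003, 0.312, 0.95, 0.001]
ft_force: [0.9, -0.6, -0.3]
grip_width: 51.8
gripper_force: 0.0
```

Call:
{"method": "carry_out", "body": {
  "series": [
    [[-1,0,0,0,0.6],[-0.5,0,0,0,0.6],[0,0,0,0,0.6],[0,0,0,0,0.6],[0,0,0,0,0.6],[0,0,0,0,0.6],[0,0,0,0,0.6],[0,0,0,0,0.6]]
  ]
}}

```text
clock: 42.75
tool_pos: [563.1, -301.7, 212.2]
ee_rot: [-0.0, 0.312, 0.95, 0.0]
ft_force: [-0.6, 0.9, -0.6]
grip_width: 52.2
gripper_force: 0.0
```

Run:
```python
from h import *
where()
ci,p,d=snap('wrist','w13');P=cloud(ci,d)
print(np.round(np.hstack(topface(ci,d,pw((0,0)),81,30,4)),1),pw((0,0)))
for a in((-14,0),(14,0),(0,14),(0,-14),(-50,8),(-50,-8),(40,8),(55,-8)):
    u=np.round(proj(ci,[*pw(a),81 if abs(a[0])<20 else 66]))[0].astype(int);print(a,np.median(P[u[1]-1:u[1]+2,u[0]-1:u[0]+2,2]).round(1))
cv2.imwrite('pics/w13c.png',cv2.resize(p[0:300,180:480,::-1],None,fx=2,fy=2,interpolation=cv2.INTER_CUBIC))
```

```text
plate xy [7.424e+01 7.000e-02] z 212.19 yaw- -0.0 F [-0.6  0.9 -0.6] t 42.75
[ 503.8 -258.9   38.5   38.1   53.6] [ 503.2  -257.75]
(-14, 0) 81.3
(14, 0) 81.4
(0, 14) 81.2
(0, -14) 81.6
(-50, 8) 66.3
(-50, -8) 66.1
(40, 8) 66.3
(55, -8) 66.8
```

View pics/w13c.png

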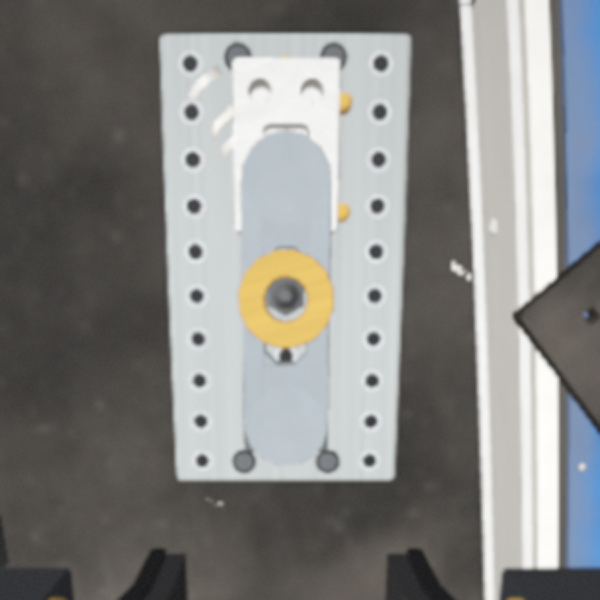

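```bash
python3 -c "
from workcell import ctrl
print(ctrl.sign_off())"
```

```text
the job is handed in; nothing more can be done
None
```

The strap clamp is set up and handed in at about 43 s: work against the three pins, middle packing block in line, strap level over the stud and washer flat on it; I gave no verdict on the result because the hand-in returned none.

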